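Seat a flange plate in the drilling corner

TASK

Push the blue flange plate along the bench with the fingers until it lies fully home in the corner of the drilling jig: one long side flat against the dark steel fence and one end against the yellow end stop. Keep it flat on the bench, do not pick it up, and leave the bolt, the brass bush and the tin where they stand.

Things in the scene. Friction and masses are not known exactly. Their poses are not given: they have to be found in the camera images.
- plate: Blue plate lying flat, 95 (its x) by 130 (its y) by 22 mm high; dark bore and bolt holes drawn on top; too wide to pinch. Origin at the centre of its underside, z up. Weighs 0.5 to 0.85 kg; sliding it takes about 2 to 10 N. Either end may go to the end stop.
- fence: Fixed dark steel bar, 420 mm long (along its y, 210 mm each way from the origin), 32 mm thick, 28 mm high; bolt heads on top reach 34 mm. Origin at bench level at the middle of its near face, the flat face that looks along its -x, towards the robot; the plate belongs on that -x side, its long side against this face (x = 0).
- stop: Fixed yellow bar at right angles to the fence, axes parallel to the fence's; fills x = 0 to -85 mm, y = 0 to +30 mm, 28 mm high (bolt heads and a foot over the fence reach 36 mm). Origin at bench level in the corner of its working face (y = 0, looking along -y) and the fence's near face. Its place along the fence varies. Seated, the plate's centre is at x = -47.5, y = -65 mm here.
- bolt: Bystander: steel bolt standing on its head, 32 mm wide, 47 mm high. Origin at the centre of its underside.
- bush: Bystander: brass bush, a ring 42 mm across and 32 mm high. Origin at the centre of its underside.
- tin: Bystander: small aluminium tin with a red cap, 48 mm across, 45 mm high. Origin at the centre of its underside.
Not all that is in view belongs to the job. Several things have the shape of the plate; the one meant has the colours described above. Several things look just like the stop: the one meant starts farthest from the robot's base.

How it is judged:
By the outcome, as a careful person would: the job done as asked, in the order asked, and still so for the second after the job is handed in, with the robot touching nothing.
It also fails if it takes over 54 s, if anything falls off the work surface, if the arm or the gripper's body presses on something with over 40 N, if the wrist force passes 120 N, or if a joint passes its speed limit or range.

ROBOT

A 6-joint arm with a two-finger parallel gripper is mounted at the origin on the work surface. World frame = base frame: x ahead of the robot, y to its left, z up, the work surface at z = 0. Lengths are in m, angles in degrees, forces in N, time in s.
With the tool pointing down it reaches from about 0.4 to 0.825 m from the base axis. Payload 7 kg.
Tool frame: the origin (TCP) lies on the centre line of the jaws, within the pads' length; the fingertips stand 14 mm ahead of it and the grasp point (between the pads) lies 5 mm behind it; z points along the fingers, y is the line along which they close (so a half turn about z gives the same grasp; the last joint's range is limited). The gripper opens to 88 mm and grips with 3 to 60 N. Pads are 19 mm wide; open, the fingers measure 130 mm over their backs; the gripper's body (78 mm by 193 mm) begins 47 mm behind the grasp point.
Start: joints at [-52.993, 20.546, 0.682, 0, -70.136, -16.507], TCP at [0.236, -0.632, 0.241] pointing down, gripper open.
Joint ranges: [-176.03, 176.03], [-82.01, 121.73], [-58.28, 71.71], [-173.87, 95.51], [-174.79, -0.11], [-173.66, 173.66]. Speed limits (degrees/s): [136.94, 136.94, 172.46, 180, 180, 180].

INTERFACE

Orientations are given as [roll, pitch, yaw] about the fixed x, y, z axes, in that order (R = Rz(yaw) Ry(pitch) Rx(roll)).
In Python, from plant import r gives the robot as it stands.
- The arm moves only by the tool send_rows, never from a script. Its argument "steps" is a list of rows, each an object with "dp": the shift along the tool's x, y, z in mm, a list of three; "roll": the turn about the tool's z in rad; "jaw": the opening in per cent of the stroke, from 0 (shut) to 100 (fully open). In form: [{"dp": [tx, ty, tz], "roll": roll, "jaw": jaw}, ...]. A call has 1 to 5 rows; each row is the pose to reach, as a shift and turn from the pose commanded when the call began, along the tool's axes at that moment; what a row does not reach only later rows make up. A row lasts 1/8 s, in which the tool goes at most 62.5 mm and 10.7 degrees, less where a joint would pass 70% of its speed; a pose out of reach is approached as far as the arm can. A call with a gripper value outside its range is refused whole. The fingers move at their own pace and stop on an object; "newtons" is the grip in N (left out, the last holds). Time passes only in rows, so rows that repeat a pose let the fingers close. It gives the time, the measured TCP pose, the force, the opening and the grip force at its end, in the units of the state.
- r.get_state(): the state, without advancing time (a new reading comes with each control period).
- r.capture(name): name is "scene" or "top" or "wrist"; returns a dict with "image" (420x560x3 uint8, blue, green, red), "K" (3x3 intrinsics, pixels), "rvec" (rotation vector, rad) and "tvec" (3), from world to camera coordinates, as OpenCV has them. Camera axes: x right, y down, z forward; pixel columns grow to the right and rows downward; lengths in m; the calibration is good to about 2 mm. A picture is of the moment at which its call begins. There is no depth.
- r.close_job(): hands the job in; it is judged then, once.
The state is a dict: "time_s": time; "joints": joint angles; "qd": joint speeds; "joint_torque": joint torques, N m; "tcp_pos": TCP position; "eef_rot": TCP orientation; "contact_force": force on the tool from outside, world axes, zero at the start; "moment": the same for the moment, N m; "gripper_width": finger opening in m; "gripper_force": force on a finger pad.
Only numpy, scipy, OpenCV 4.12 (cv2) and the standard library are available. Lean on these libraries where they do the work, as an engineer would, in place of code of your own. Each camera call takes 0.05 s, during which the arm holds its last target. There are 200 camera calls.

## Working session

There is one attempt and no reset: what is moved stays moved. The work goes in short steps, Python scripts to look and compute and a tool call to move; the robot and the scene stay as the last step left them, time stands still between calls to the robot, and variables do not carry over. Pictures are saved under pics/ and viewed, at most 10 in all, crops included, and the job is handed in when it is done.

Besides the shell and the picture viewer there is one more tool, called after "Request:" by a JSON object that holds its "op" and its "data", one argument or row to a line. send_rows: Moves the arm, as the interface text tells. Its arguments: {"type":"object","properties":{"steps":{"type":"array","items":{"type":"object","properties":{"dp":{"type":"array","items":{"type":"number"}},"roll":{"type":"number"},"jaw":{"type":"number"}}}},"newtons":{"type":"number"}},"required":["steps"]}

```bash
ls; mkdir -p pics
python3 - <<'E'
from plant import r
import cv2,numpy as np,pickle
s=r.get_state();print(s['time_s'],s['tcp_pos'],s['eef_rot'],s['contact_force'])
d={n:r.capture(n) for n in("scene","top")}
pickle.dump(d,open('c.pkl','wb'))
for n in d: cv2.imwrite(f'pics/{n}1.png',d[n]['image'])
E
```

```text
pics
0.0 [ 0.23620436 -0.63181966  0.2396275 ] [ 1.79905250e+02 -6.71714870e-03 -1.59508254e+02] [0.20872433 0.49626346 0.44969953]
```

View pics/top1.png

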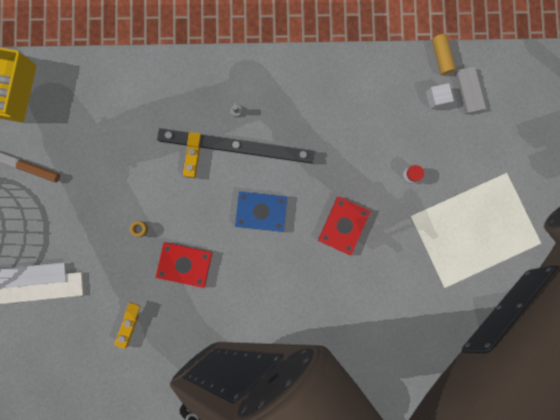

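View pics/scene1.png

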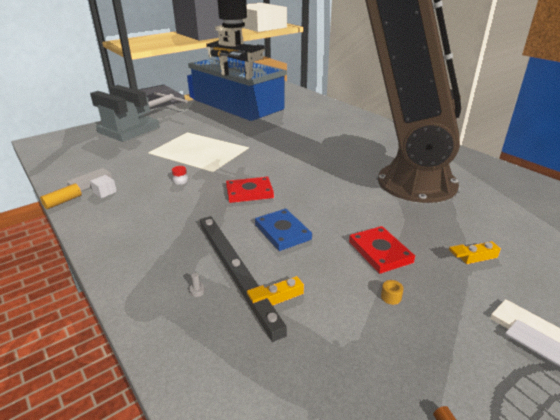

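The top view shows three plate-shaped things: blue (261,211), red (184,264) and red (345,225). Two look like the stop: yellow (191,155) on the fence and yellow (127,325). I choose the blue plate, and the yellow bar at (191,155) provided it proves farthest from the base. The bystanders are the bolt (237,110), bush (139,229) and tin (415,173). Next I measure and check with a crop.

```bash
cat > h.py <<'E'
import cv2,numpy as np
def ray(c,px,z):
    R=cv2.Rodrigues(np.array(c['rvec'],float))[0];t=np.array(c['tvec'],float).reshape(3)
    u=cv2.undistortPoints(np.array(px,float).reshape(-1,1,2),np.array(c['K'],float),None).reshape(-1,2)
    d=np.c_[u,np.ones(len(u))]@R; o=-R.T@t
    return (o+d*((z-o[2])/d[:,2])[:,None])[:,:2]
def blobs(c,lo,hi,amin):
    m=cv2.inRange(cv2.cvtColor(c['image'],cv2.COLOR_BGR2HSV),lo,hi)
    m=cv2.morphologyEx(m,cv2.MORPH_CLOSE,np.ones((9,9)))
    cs=cv2.findContours(m,cv2.RETR_EXTERNAL,cv2.CHAIN_APPROX_NONE)[0]
    return [x.reshape(-1,2) for x in cs if cv2.contourArea(x)>amin]
def rect(p):
    p=np.float32(p*1000);(c,s,a)=cv2.minAreaRect(p)
    if s[0]<s[1]: s=(s[1],s[0]);a+=90
    return np.round(c,1),np.round(s,1),round((a+90)%180-90,2) # long axis angle
E
python3 - <<'E'
import pickle,cv2,numpy as np
from h import *
d=pickle.load(open('c.pkl','rb'))
for n in('top','scene'):
    c=d[n]; R=cv2.Rodrigues(np.array(c['rvec'],float))[0];print(n,'cam',-R.T@np.array(c['tvec']).reshape(3))
    for nm,lo,hi,z,a in(('blue',(100,100,40),(125,255,255),.022,500),('yel',(20,150,60),(32,255,255),.028,200),('bush',(12,100,60),(21,255,255),.032,80),('fence',(0,0,20),(179,90,75),.028,800),('tin',(0,150,90),(6,255,255),.045,60)):
        for b in blobs(c,lo,hi,a):
            print(nm,b.mean(0).round(),*rect(ray(c,b,z)))
im=d['top']['image'][90:290,110:380];cv2.imwrite('pics/crop1.png',cv2.resize(im,None,fx=2.9,fy=2.9,interpolation=cv2.INTER_CUBIC))
E
```

```text
top cam [ 0.41214527 -0.05145818  1.20956952]
blue [261. 211.] [480.5 -43. ] [128.6  93.2] 82.49
yel [127. 325.] [192.3 305.6] [113.7  32.9] -19.23
yel [192. 155.] [633.9 136.5] [119.1  33.8] -7.25
yel [14. 85.] [832.6 598.6] [201.5  92.9] 1.29
yel [443.  53.] [ 899.1 -546.5] [98.3 36.1] 12.09
bush [127. 325.] [193.4 304.2] [115.7  36. ] -19.23
bush [138. 229.] [441. 276.] [44.1 39.2] 89.94
bush [ 38. 171.] [598.1 540.1] [117.3  22.2] 68.75
bush [192. 154.] [633.5 136.2] [120.3  35.3] -7.92
bush [ 3. 91.] [810.7 629.1] [92.4 26.4] 1.29
bush [443.  53.] [ 897.1 -544.8] [111.2  44. ] 11.07
fence [274. 388.] [ 45.5 -75.1] [538.9 191.8] 88.53
fence [514. 339.] [ 115.2 -742.2] [681.1 311.8] -37.77
fence [256. 149.] [646.  -35.4] [304.3  34.2] 80.7
tin [183. 265.] [346.1 157.3] [126.2  91.8] 76.93
tin [344. 225.] [ 437.9 -258.1] [125.2  91.9] -25.64
tin [415. 173.] [ 570.8 -450.2] [39.8 36.9] 88.88
scene cam [1.0044133  0.65972008 0.6356053 ]
blue [283. 229.] [489.2 -28.8] [149.3 104.2] 82.78
blue [538. 115.] [-1010.1  -145.5] [1509.5  165.2] 24.52
blue [235.  84.] [  -90.5 -1182.8] [1064.
[... 629 characters left out ...]
75.  66.] [ -399.1 -1245.9] [496.2 138.5] 77.07
bush [170.  45.] [ -174.3 -2156.4] [905.9 735.3] 89.54
bush [271.  32.] [ -980.4 -2112.9] [586.7 452.8] -15.28
bush [545.  31.] [-2880.3 -1018.9] [2750.2  196.2] 24.52
bush [437.  76.] [-1752.5 -1291.5] [3765.9  148.2] 37.95
fence [244. 282.] [666.4  34.6] [429.   39.1] 80.68
fence [418.  97.] [-1578.4 -1181.8] [4212.7  767.9] 43.55
fence [233.  48.] [ -931.1 -2545.8] [3371.3  488.1] 57.38
fence [120.  62.] [  -91.7 -3106.2] [4317.4  359.1] 74.54
tin [ 49. 332.] [1045.  -71.] [659.  172.9] 89.94
tin [382. 249.] [379.9 191.4] [141.6 103.6] 76.65
tin [249. 189.] [ 468.7 -209.3] [124.  119.9] -25.55
tin [179. 170.] [ 578.4 -433.2] [62.3 39.2] 64.0
```

View pics/crop1.png

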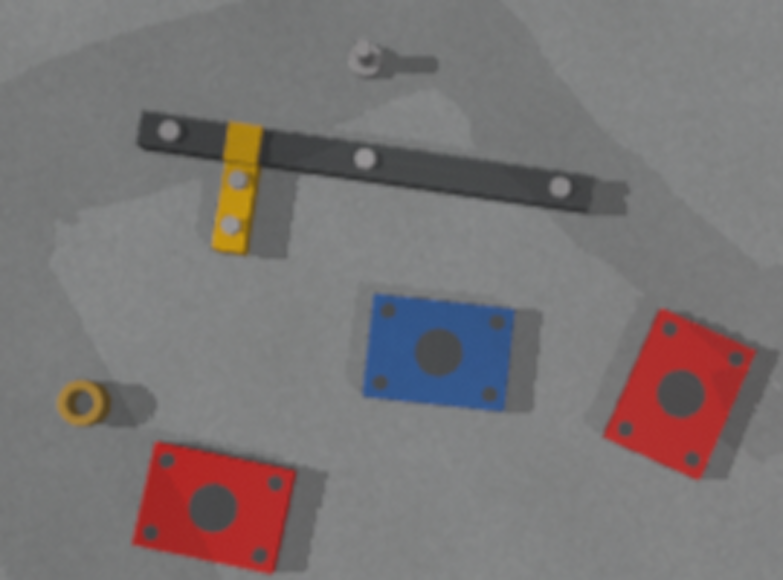

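```bash
cat > m.py <<'E'
import cv2,numpy as np
from h import *
def line(p):
    vx,vy,x,y=cv2.fitLine(np.float32(p),cv2.DIST_HUBER,0,.01,.01).ravel(); return np.array([x,y]),np.degrees(np.arctan2(vy,vx))
def edges(img,xs,ys,vert):
    """subpixel strongest gradients: list of rows of (pos,sign) along columns/rows"""
    pass
def fence(c):
    hsv=cv2.cvtColor(c['image'],cv2.COLOR_BGR2HSV)
    m=cv2.inRange(hsv,(0,0,20),(179,90,75))
    lo=[];hi=[]
    for u in range(206,308):
        k=np.where(m[125:175,u])[0]+125
        if len(k)>5: lo.append((u,k.max()+.5)); hi.append((u,k.min()-.5))
    return lo,hi
if __name__=='__main__':
    import pickle
    c=pickle.load(open('c.pkl','rb'))['top']
    lo,hi=fence(c)
    for nm,p,z in(('near z0',lo,0),('far z28',hi,.028)):
        q=ray(c,p,z)*1000; print(nm,line(q))
    hsv=cv2.cvtColor(c['image'],cv2.COLOR_BGR2HSV)
    y=cv2.inRange(hsv,(15,120,60),(35,255,255))
    L=[];Rr=[]
    for v in range(150,175):
        k=np.where(y[v,170:215])[0]+170
        L.append((k.min()-.5,v));Rr.append((k.max()+.5,v))
    print('stop work z0',line(ray(c,Rr,0)*1000),'back z28',line(ray(c,L,.028)*1000))
    yb=[b for b in blobs(c,(15,120,60),(35,255,255),200) if abs(b.mean(0)[0]-191)<8][0]
    print('yellow rect z28',rect(ray(c,yb,.028)))
    b=[b for b in blobs(c,(100,100,40),(125,255,255),500)][0]
    print(cv2.boundingRect(b),rect(ray(c,b,.022)))
E
python3 m.py
```

```text
near z0 (array([634.5344  , -31.862452], dtype=float32), np.float32(80.69173))
far z28 (array([662.4686  , -29.931084], dtype=float32), np.float32(80.25909))
stop work z0 (array([615.6721 , 127.13159], dtype=float32), np.float32(-9.058141)) back z28 (array([614.1253 , 156.11658], dtype=float32), np.float32(-10.377579))
yellow rect z28 (array([634.2, 136.6]), array([120.2,  34.9]), -7.68)
(235, 192, 52, 40) (array([480.5, -43. ]), array([128.6,  93.2]), 82.49)
```

```bash
cat > g.py <<'E'
import sys,numpy as np
from plant import r
from scipy.spatial.transform import Rotation as Ro
A=np.radians(-9.5);U=np.array([np.cos(A),np.sin(A)]);V=np.array([-U[1],U[0]])
def go(u,v,z,yaw):
    s=r.get_state();R=Ro.from_euler('xyz',s['eef_rot'],degrees=True)
    t=np.r_[u*U+v*V,z]; p=np.array(s['tcp_pos'])*1000
    dy=(yaw-s['eef_rot'][2]+180)%360-180
    print('t',s['time_s'],'uv',(p[:2]@U).round(1),(p[:2]@V).round(1),'z',p[2].round(1),'j',np.round(s['joints'],0),'F',np.round(s['contact_force'],1))
    print('dp',R.inv().apply(t-p).round(1),'roll',round(-np.radians(dy),3))
if __name__=='__main__':
    a=list(map(float,sys.argv[1:]))
    for i in range(0,len(a),4): go(*a[i:i+4])
E
python3 g.py 470 -330 240 -189.5 412 37 100 -189.5
```

```text
t 0.1 uv 337.3 -584.2 z 239.7 j [-53.  21.   1.  -0. -70. -17.] F [-1.  -0.4 -0. ]
dp [-2.420e+02  1.538e+02 -1.000e-01] roll 0.524
t 0.1 uv 337.3 -584.2 z 239.7 j [-53.  21.   1.  -0. -70. -17.] F [-1.  -0.4 -0. ]
dp [-375.3  500.4  140.4] roll 0.524
```

Request:
{"op": "send_rows", "data": {
  "steps": [
    {"dp":[-48,31,0],"roll":0.13,"jaw":68},
    {"dp":[-97,62,0],"roll":0.26,"jaw":68},
    {"dp":[-145,92,0],"roll":0.39,"jaw":68},
    {"dp":[-194,123,0],"roll":0.524,"jaw":68},
    {"dp":[-242,154,0],"roll":0.524,"jaw":68}
  ]
}}

```text
time_s: 0.72
tcp_pos: [0.4099, -0.4015, 0.2403]
eef_rot: [180.0, -0.0, 170.4]
contact_force: [1.5, -0.4, -0.2]
gripper_width: 0.0598
gripper_force: 0.0
```

```bash
python3 g.py 412 37 100 -189.5
```

```text
t 0.725 uv 470.5 -328.4 z 240.3 j [-25.  11. -12.  -0. -67. -75.] F [ 1.5 -0.4 -0.2]
dp [ 59.3 365.2 140.4] roll -0.002
```

Request:
{"op": "send_rows", "data": {
  "steps": [
    {"dp":[10,60,20],"roll":0,"jaw":68},
    {"dp":[19,119,40],"roll":0,"jaw":68},
    {"dp":[29,178,60],"roll":0,"jaw":68},
    {"dp":[38,237,80],"roll":0,"jaw":68},
    {"dp":[48,296,110],"roll":0,"jaw":68}
  ]
}}

```text
time_s: 1.35
tcp_pos: [0.4109, -0.1082, 0.1338]
eef_rot: [180.0, 0.1, 170.5]
contact_force: [1.7, 0.6, 0.1]
gripper_width: 0.0598
gripper_force: 0.0
```

Request:
{"op": "send_rows", "data": {
  "steps": [
    {"dp":[11,50,30],"roll":0,"jaw":68},
    {"dp":[11,69,30],"roll":0,"jaw":68},
    {"dp":[11,69,30],"roll":0,"jaw":68}
  ]
}}

```text
time_s: 1.72
tcp_pos: [0.4114, -0.039, 0.1037]
eef_rot: [-180.0, -0.0, 170.6]
contact_force: [-0.9, -0.0, -0.3]
gripper_width: 0.0598
gripper_force: 0.0
```

```bash
python3 g.py 412 37 20 -189.5
python3 - <<'E'
from plant import r
import cv2
for n in('top','wrist'): cv2.imwrite(f'pics/{n}2.png',r.capture(n)['image'])
E
```

```text
t 1.725 uv 412.2 29.4 z 103.7 j [  22.    4.  -42.    0.  -44. -122.] F [-0.9 -0.  -0.3]
dp [ 0.1  7.6 83.7] roll 0.003
```

View pics/wrist2.png

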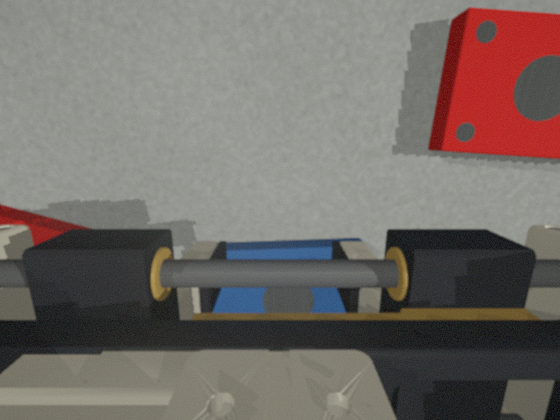

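The wrist view shows the blue plate ahead of the fingers, with its near edge at about row 240. I back off a little and descend.

Request:
{"op": "send_rows", "data": {
  "steps": [
    {"dp":[4,8,20],"roll":0,"jaw":68},
    {"dp":[4,8,45],"roll":0,"jaw":68},
    {"dp":[4,8,65],"roll":0,"jaw":68},
    {"dp":[4,8,80],"roll":0,"jaw":68},
    {"dp":[4,8,84],"roll":0,"jaw":68}
  ]
}}

```text
time_s: 2.45
tcp_pos: [0.4082, -0.0328, 0.0193]
eef_rot: [-180.0, -0.1, 170.4]
contact_force: [-0.2, 0.6, 0.6]
gripper_width: 0.0597
gripper_force: 0.0
```

```bash
python3 g.py 510 37 20 -189.5
```

```text
t 2.45 uv 408.0 35.1 z 19.3 j [  23.   13.  -48.   -0.  -30. -123.] F [-0.2  0.6  0.6]
dp [-102.     2.2   -0.9] roll -0.002
```

Request:
{"op": "send_rows", "data": {
  "steps": [
    {"dp":[-12,2,0],"roll":0,"jaw":68},
    {"dp":[-22,2,0],"roll":0,"jaw":68},
    {"dp":[-32,2,0],"roll":0,"jaw":68},
    {"dp":[-42,2,0],"roll":0,"jaw":68},
    {"dp":[-52,2,0],"roll":0,"jaw":68}
  ]
}}

```text
time_s: 3.08
tcp_pos: [0.4599, -0.0388, 0.0201]
eef_rot: [-180.0, -0.1, 170.4]
contact_force: [-6.1, 1.3, 4.4]
gripper_width: 0.0598
gripper_force: 3.0
```

Request:
{"op": "send_rows", "data": {
  "steps": [
    {"dp":[-10,0,0],"roll":0,"jaw":68},
    {"dp":[-20,0,0],"roll":0,"jaw":68},
    {"dp":[-30,0,0],"roll":0,"jaw":68},
    {"dp":[-40,0,0],"roll":0,"jaw":68},
    {"dp":[-48,0,0],"roll":0,"jaw":68}
  ]
}}

```text
time_s: 3.7
tcp_pos: [0.5075, -0.0467, 0.0201]
eef_rot: [-180.0, -0.1, 170.4]
contact_force: [-5.1, 1.2, 4.9]
gripper_width: 0.0594
gripper_force: 2.9
```

```bash
python3 g.py 522 37 20 -189.5
python3 - <<'E'
from plant import r
import cv2
from h import *
c=r.capture('top');cv2.imwrite('pics/top3.png',c['image'])
for b in blobs(c,(100,100,40),(125,255,255),300): print(b.mean(0),*rect(ray(c,b,.022)))
E
```

```text
t 3.7 uv 508.3 37.7 z 20.1 j [  17.   20.  -35.   -0.  -35. -116.] F [-5.1  1.2  4.9]
dp [-13.7  -0.7   0.1] roll -0.001
[547.42364532 377.03940887] [  32.7 -766.9] [206.7  81.3] -3.92
```

View pics/top3.png

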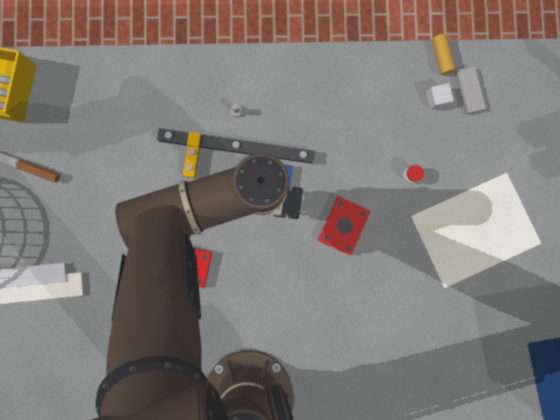

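The top view shows the arm hiding the plate, with one blue corner visible near (290,172), close to the fence. I push on gently, watching force.

Request:
{"op": "send_rows", "data": {
  "steps": [
    {"dp":[-5,0,0],"roll":0,"jaw":68},
    {"dp":[-8,0,0],"roll":0,"jaw":68},
    {"dp":[-11,0,0],"roll":0,"jaw":68}
  ]
}}

```text
time_s: 4.12
tcp_pos: [0.518, -0.0482, 0.0199]
eef_rot: [-180.0, -0.1, 170.5]
contact_force: [-5.3, 0.7, 3.5]
gripper_width: 0.0597
gripper_force: 2.8
```

Request:
{"op": "send_rows", "data": {
  "steps": [
    {"dp":[-2,0,0],"roll":0,"jaw":68},
    {"dp":[-4,0,0],"roll":0,"jaw":68}
  ]
}}

```text
time_s: 4.38
tcp_pos: [0.5219, -0.0488, 0.0199]
eef_rot: [-180.0, -0.1, 170.5]
contact_force: [-5.7, 0.1, 3.6]
gripper_width: 0.0596
gripper_force: 2.8
```

Request:
{"op": "send_rows", "data": {
  "steps": [
    {"dp":[-1.5,0,0],"roll":0,"jaw":68},
    {"dp":[-3,0,0],"roll":0,"jaw":68}
  ]
}}

```text
time_s: 4.62
tcp_pos: [0.5221, -0.0494, 0.0194]
eef_rot: [-179.9, -0.3, 170.5]
contact_force: [-16.4, 7.1, 11.6]
gripper_width: 0.0597
gripper_force: 8.7
```

Request:
{"op": "send_rows", "data": {
  "steps": [
    {"dp":[-1,0,0],"roll":0,"jaw":68},
    {"dp":[-2,0,0],"roll":0,"jaw":68}
  ]
}}

```text
time_s: 4.88
tcp_pos: [0.5222, -0.0497, 0.0192]
eef_rot: [-179.9, -0.5, 170.5]
contact_force: [-21.3, 10.5, 16.2]
gripper_width: 0.0597
gripper_force: 11.4
```

The plate has met the fence. I retract, lift and look.

Request:
{"op": "send_rows", "data": {
  "steps": [
    {"dp":[8,0,0],"roll":0,"jaw":68},
    {"dp":[25,0,0],"roll":0,"jaw":68},
    {"dp":[25,0,-40],"roll":0,"jaw":50},
    {"dp":[25,0,-90],"roll":0,"jaw":34},
    {"dp":[25,0,-110],"roll":0,"jaw":34}
  ]
}}

```text
time_s: 5.5
tcp_pos: [0.5055, -0.0449, 0.1335]
eef_rot: [179.9, 0.4, 170.5]
contact_force: [1.0, 0.5, -0.9]
gripper_width: 0.0352
gripper_force: 0.0
```

```bash
python3 g.py 576 -64 130 -99.5;python3 g.py 470 -150 130 -99.5
python3 - <<'E'
from plant import r
import cv2
from h import *
from g import U,V
c=r.capture('scene');cv2.imwrite('pics/scene4.png',c['image'])
for b in blobs(c,(100,100,40),(125,255,255),600):
    m=b.mean(0)
    if abs(m[0]-260)<90 and m[1]>150:
        q=ray(c,b,.022)*1000; print(m,*rect(q/1000),'u',(q@U).min(),(q@U).max(),'v',(q@V).min(),(q@V).max())
im=c['image'][180:350,150:370];cv2.imwrite('pics/crop4.png',cv2.resize(im,None,fx=3.4,fy=3.4))
E
```

```text
t 5.5 uv 506.0 39.2 z 133.5 j [  17.   10.  -29.    0.  -50. -117.] F [ 1.   0.5 -0.9]
dp [ -69.9 -103.2    3.8] roll -1.57
t 5.5 uv 506.0 39.2 z 133.5 j [  17.   10.  -29.    0.  -50. -117.] F [ 1.   0.5 -0.9]
dp [  36.1 -189.1    2.8] roll -1.57
[247.43846154 239.48461538] [582.7 -45.9] [150.1  91.9] 80.59 u 536.2668343164204 628.2583611464125 v -24.13708192601816 126.0644084374933
```

View pics/crop4.png

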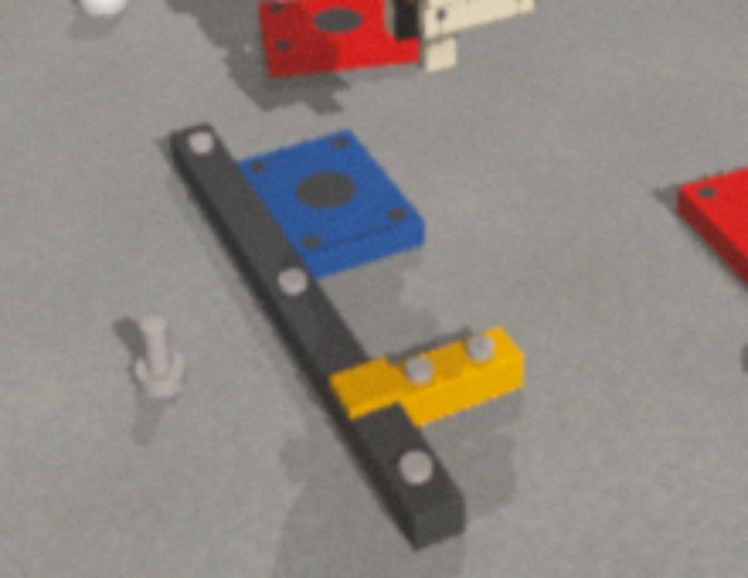

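The crop shows the plate lying along the fence (edge from about (240,165) to (310,275)), short of the yellow stop. Next I go round to its far end for the push along the fence.

Request:
{"op": "send_rows", "data": {
  "steps": [
    {"dp":[-14,-22,0],"roll":-0.18,"jaw":34},
    {"dp":[-28,-44,0],"roll":-0.36,"jaw":34},
    {"dp":[-42,-66,0],"roll":-0.54,"jaw":34},
    {"dp":[-56,-88,0],"roll":-0.72,"jaw":34},
    {"dp":[-70,-105,0],"roll":-0.9,"jaw":34}
  ]
}}

```text
time_s: 6.18
tcp_pos: [0.5558, -0.1616, 0.1302]
eef_rot: [-179.9, 0.1, -137.6]
contact_force: [-0.4, 0.3, 0.3]
gripper_width: 0.0297
gripper_force: 0.0
```

Request:
{"op": "send_rows", "data": {
  "steps": [
    {"dp":[0,0,0],"roll":-0.18,"jaw":34},
    {"dp":[0,0,0],"roll":-0.36,"jaw":34},
    {"dp":[0,0,0],"roll":-0.54,"jaw":34},
    {"dp":[0,0,0],"roll":-0.67,"jaw":34},
    {"dp":[0,0,0],"roll":-0.67,"jaw":34}
  ]
}}

```text
time_s: 6.8
tcp_pos: [0.5553, -0.1606, 0.1301]
eef_rot: [-179.9, 0.0, -99.6]
contact_force: [0.2, 0.1, 0.7]
gripper_width: 0.0298
gripper_force: 0.0
```

```bash
python3 g.py 576 -64 20 -99.5
```

```text
t 6.8 uv 574.2 -66.8 z 130.1 j [  3.  17. -20.   0. -53. -13.] F [0.2 0.1 0.7]
dp [ -2.8  -1.6 110.1] roll -0.002
```

Request:
{"op": "send_rows", "data": {
  "steps": [
    {"dp":[0,-1,30],"roll":0,"jaw":34},
    {"dp":[0,-1,60],"roll":0,"jaw":34},
    {"dp":[0,-1,85],"roll":0,"jaw":34},
    {"dp":[0,-1,105],"roll":0,"jaw":34},
    {"dp":[0,-1,110],"roll":0,"jaw":34}
  ]
}}

```text
time_s: 7.42
tcp_pos: [0.555, -0.1607, 0.0187]
eef_rot: [179.9, -0.0, -99.7]
contact_force: [0.1, -0.2, 0.3]
gripper_width: 0.03
gripper_force: 0.0
```

Request:
{"op": "send_rows", "data": {
  "steps": [
    {"dp":[-12,0,0],"roll":0,"jaw":34},
    {"dp":[-24,0,0],"roll":0,"jaw":34},
    {"dp":[-34,0,0],"roll":0,"jaw":34},
    {"dp":[-44,0,0],"roll":0,"jaw":34},
    {"dp":[-54,0,0],"roll":0,"jaw":34}
  ]
}}

```text
time_s: 8.05
tcp_pos: [0.5647, -0.1071, 0.0208]
eef_rot: [-179.9, -0.0, -99.5]
contact_force: [-1.2, -5.0, 3.7]
gripper_width: 0.0299
gripper_force: 2.9
```

Request:
{"op": "send_rows", "data": {
  "steps": [
    {"dp":[-11,0,0],"roll":0,"jaw":34},
    {"dp":[-22,0,0],"roll":0,"jaw":34},
    {"dp":[-33,0,0],"roll":0,"jaw":34},
    {"dp":[-44,0,0],"roll":0,"jaw":34},
    {"dp":[-55,0,0],"roll":0,"jaw":34}
  ]
}}

```text
time_s: 8.68
tcp_pos: [0.5737, -0.0529, 0.0208]
eef_rot: [-180.0, -0.0, -99.6]
contact_force: [-1.1, -6.6, 4.2]
gripper_width: 0.0296
gripper_force: 3.0
```

```bash
python3 g.py 576 86 20 -99.5
python3 - <<'E'
from plant import r
from h import *
from g import U,V
c=r.capture('scene')
for b in blobs(c,(100,100,40),(125,255,255),300):
    m=b.mean(0)
    if abs(m[0]-260)<90 and m[1]>150:
        q=ray(c,b,.022)*1000; print(m,*rect(q/1000),'u',(q@U).min(),(q@U).max(),'v',(q@V).min(),(q@V).max())
E
```

```text
t 8.675 uv 574.6 42.5 z 20.8 j [ 14.  25. -26.   0. -39. -24.] F [-1.1 -6.6  4.2]
dp [-43.5  -1.4   0.8] roll -0.001
[261.42553191 258.54609929] [595.5  33.1] [151.   91.9] 80.58 u 535.8925692573971 627.8957347259237 v 55.38509611665077 206.35544746174747
```

Request:
{"op": "send_rows", "data": {
  "steps": [
    {"dp":[-8,0,0],"roll":0,"jaw":34},
    {"dp":[-16,0,0],"roll":0,"jaw":34},
    {"dp":[-24,0,0],"roll":0,"jaw":34},
    {"dp":[-31,0,0],"roll":0,"jaw":34},
    {"dp":[-37,0,0],"roll":0,"jaw":34}
  ]
}}

```text
time_s: 9.35
tcp_pos: [0.5796, -0.0168, 0.0205]
eef_rot: [-180.0, -0.0, -99.6]
contact_force: [-1.6, -6.5, 4.7]
gripper_width: 0.0296
gripper_force: 3.0
```

Request:
{"op": "send_rows", "data": {
  "steps": [
    {"dp":[-2,0,0],"roll":0,"jaw":34},
    {"dp":[-4,0,0],"roll":0,"jaw":34}
  ]
}}

```text
time_s: 9.6
tcp_pos: [0.5802, -0.0129, 0.0203]
eef_rot: [-180.0, -0.0, -99.6]
contact_force: [-0.1, -5.7, 3.9]
gripper_width: 0.0299
gripper_force: 2.9
```

Request:
{"op": "send_rows", "data": {
  "steps": [
    {"dp":[-1,0,0],"roll":0,"jaw":34},
    {"dp":[-2.5,0,0],"roll":0,"jaw":34}
  ]
}}

```text
time_s: 9.85
tcp_pos: [0.5804, -0.0115, 0.0203]
eef_rot: [180.0, -0.1, -99.6]
contact_force: [1.6, -16.4, 3.0]
gripper_width: 0.0296
gripper_force: 8.2
```

Request:
{"op": "send_rows", "data": {
  "steps": [
    {"dp":[-1,0,0],"roll":0,"jaw":34},
    {"dp":[-2,0,0],"roll":0,"jaw":34}
  ]
}}

```text
time_s: 10.1
tcp_pos: [0.5804, -0.0113, 0.0204]
eef_rot: [179.9, -0.2, -99.6]
contact_force: [2.4, -24.6, 3.3]
gripper_width: 0.0297
gripper_force: 12.3
```

Request:
{"op": "send_rows", "data": {
  "steps": [
    {"dp":[8,0,0],"roll":0,"jaw":34},
    {"dp":[25,0,0],"roll":0,"jaw":34},
    {"dp":[25,0,-40],"roll":0,"jaw":34},
    {"dp":[25,0,-90],"roll":0,"jaw":34},
    {"dp":[25,0,-110],"roll":0,"jaw":34}
  ]
}}

```text
time_s: 10.72
tcp_pos: [0.5782, -0.0329, 0.133]
eef_rot: [-179.8, 0.1, -99.5]
contact_force: [-0.8, 1.1, -0.7]
gripper_width: 0.0297
gripper_force: 0.0
```

```bash
python3 g.py 500 160 130 -189.5
python3 - <<'E'
from plant import r
import cv2
c=r.capture('scene')
im=c['image'][200:350,180:380];cv2.imwrite('pics/crop5.png',cv2.resize(im,None,fx=4,fy=4,interpolation=cv2.INTER_CUBIC))
E
```

```text
t 10.725 uv 575.7 63.0 z 133.0 j [ 16.  17. -20.   0. -53. -26.] F [-0.8  1.1 -0.7]
dp [-97.   75.8   2.9] roll 1.57
```

View pics/crop5.png

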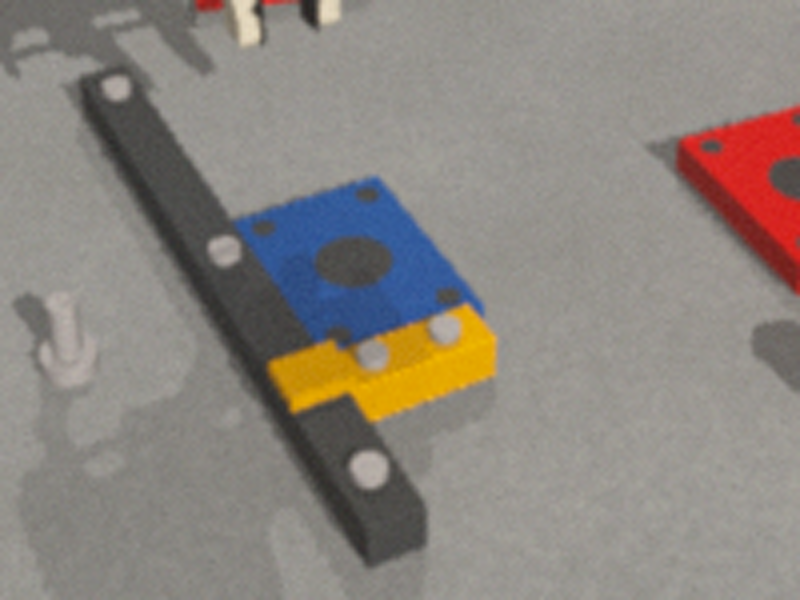

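The crop shows the plate tight to the fence and its end at the yellow stop. A light confirming push on the long side follows.

Request:
{"op": "send_rows", "data": {
  "steps": [
    {"dp":[-20,16,0],"roll":0.18,"jaw":68},
    {"dp":[-40,32,0],"roll":0.36,"jaw":68},
    {"dp":[-60,48,0],"roll":0.54,"jaw":68},
    {"dp":[-80,64,0],"roll":0.72,"jaw":68},
    {"dp":[-97,78,0],"roll":0.9,"jaw":68}
  ]
}}

```text
time_s: 11.4
tcp_pos: [0.5154, 0.0763, 0.1296]
eef_rot: [180.0, 0.0, -151.5]
contact_force: [0.7, 0.1, 1.4]
gripper_width: 0.0595
gripper_force: 0.0
```

Request:
{"op": "send_rows", "data": {
  "steps": [
    {"dp":[0,0,0],"roll":0.18,"jaw":68},
    {"dp":[0,0,0],"roll":0.36,"jaw":68},
    {"dp":[0,0,0],"roll":0.54,"jaw":68},
    {"dp":[0,0,0],"roll":0.67,"jaw":68},
    {"dp":[0,0,0],"roll":0.67,"jaw":68}
  ]
}}

```text
time_s: 12.02
tcp_pos: [0.5159, 0.0755, 0.1297]
eef_rot: [180.0, -0.0, 170.5]
contact_force: [-1.1, -0.6, -0.3]
gripper_width: 0.0594
gripper_force: 0.0
```

```bash
python3 g.py 500 160 20 -189.5
```

```text
t 12.025 uv 496.4 159.7 z 129.7 j [  30.   12.  -27.   -0.  -51. -129.] F [-1.1 -0.6 -0.3]
dp [ -3.6   0.3 109.7] roll 0.0
```

Request:
{"op": "send_rows", "data": {
  "steps": [
    {"dp":[0,0,30],"roll":0,"jaw":68},
    {"dp":[0,0,60],"roll":0,"jaw":68},
    {"dp":[0,0,85],"roll":0,"jaw":68},
    {"dp":[0,0,105],"roll":0,"jaw":68},
    {"dp":[0,0,110],"roll":0,"jaw":68}
  ]
}}

```text
time_s: 12.65
tcp_pos: [0.5153, 0.0751, 0.0186]
eef_rot: [-179.9, -0.1, 170.6]
contact_force: [0.3, 0.3, 0.7]
gripper_width: 0.0593
gripper_force: 0.0
```

Request:
{"op": "send_rows", "data": {
  "steps": [
    {"dp":[-8,0,0],"roll":0,"jaw":68},
    {"dp":[-15,0,0],"roll":0,"jaw":68},
    {"dp":[-20,0,0],"roll":0,"jaw":68},
    {"dp":[-24,0,0],"roll":0,"jaw":68},
    {"dp":[-27,0,0],"roll":0,"jaw":68}
  ]
}}

```text
time_s: 13.28
tcp_pos: [0.5419, 0.071, 0.0198]
eef_rot: [-180.0, -0.1, 170.5]
contact_force: [-10.3, 4.8, 7.0]
gripper_width: 0.0594
gripper_force: 5.5
```

Request:
{"op": "send_rows", "data": {
  "steps": [
    {"dp":[-1,0,0],"roll":0,"jaw":68},
    {"dp":[-2,0,0],"roll":0,"jaw":68}
  ]
}}

```text
time_s: 13.52
tcp_pos: [0.542, 0.0706, 0.0195]
eef_rot: [-179.9, -0.2, 170.5]
contact_force: [-13.5, 7.3, 10.8]
gripper_width: 0.0598
gripper_force: 7.4
```

Same stop position as the first fence push (u = 522.9), so it is flat. But there was a small sideways drag, so one last nudge against the stop.

Request:
{"op": "send_rows", "data": {
  "steps": [
    {"dp":[8,0,0],"roll":0,"jaw":68},
    {"dp":[25,0,0],"roll":0,"jaw":68},
    {"dp":[25,0,-40],"roll":0,"jaw":50},
    {"dp":[25,0,-90],"roll":0,"jaw":34},
    {"dp":[25,0,-110],"roll":0,"jaw":34}
  ]
}}

```text
time_s: 14.15
tcp_pos: [0.5205, 0.0756, 0.1328]
eef_rot: [179.9, 0.2, 170.5]
contact_force: [-0.6, 0.4, -0.1]
gripper_width: 0.0353
gripper_force: 0.0
```

```bash
python3 g.py 576 60 130 -99.5
```

```text
t 14.15 uv 500.9 160.4 z 132.8 j [  30.   12.  -27.    0.  -51. -129.] F [-0.6  0.4 -0.1]
dp [ -75.1 -100.5    2.8] roll -1.571
```

Request:
{"op": "send_rows", "data": {
  "steps": [
    {"dp":[-15,-22,0],"roll":-0.18,"jaw":34},
    {"dp":[-30,-44,0],"roll":-0.36,"jaw":34},
    {"dp":[-45,-66,0],"roll":-0.54,"jaw":34},
    {"dp":[-60,-88,0],"roll":-0.72,"jaw":34},
    {"dp":[-75,-103,0],"roll":-0.9,"jaw":34}
  ]
}}

```text
time_s: 14.78
tcp_pos: [0.5764, -0.0397, 0.1298]
eef_rot: [180.0, 0.0, -137.6]
contact_force: [-0.1, -0.7, 0.4]
gripper_width: 0.0299
gripper_force: 0.0
```

Request:
{"op": "send_rows", "data": {
  "steps": [
    {"dp":[0,0,0],"roll":-0.18,"jaw":34},
    {"dp":[0,0,0],"roll":-0.36,"jaw":34},
    {"dp":[0,0,0],"roll":-0.54,"jaw":34},
    {"dp":[0,0,0],"roll":-0.67,"jaw":34},
    {"dp":[0,0,0],"roll":-0.67,"jaw":34}
  ]
}}

```text
time_s: 15.4
tcp_pos: [0.5763, -0.0388, 0.1298]
eef_rot: [180.0, 0.0, -99.6]
contact_force: [-0.6, -0.3, -0.1]
gripper_width: 0.0297
gripper_force: 0.0
```

```bash
python3 g.py 576 60 20 -99.5
```

```text
t 15.4 uv 574.8 56.9 z 129.8 j [ 16.  17. -20.  -0. -53. -25.] F [-0.6 -0.3 -0.1]
dp [ -3.1  -1.2 109.8] roll -0.002
```

Contact is expected near v = 84.4, about 27 mm ahead.

Request:
{"op": "send_rows", "data": {
  "steps": [
    {"dp":[0,0,30],"roll":0,"jaw":34},
    {"dp":[0,0,60],"roll":0,"jaw":34},
    {"dp":[0,0,85],"roll":0,"jaw":34},
    {"dp":[0,0,105],"roll":0,"jaw":34},
    {"dp":[0,0,110],"roll":0,"jaw":34}
  ]
}}

```text
time_s: 16.02
tcp_pos: [0.5757, -0.0391, 0.0186]
eef_rot: [179.9, -0.1, -99.7]
contact_force: [0.7, -0.3, -0.7]
gripper_width: 0.0296
gripper_force: 0.0
```

Request:
{"op": "send_rows", "data": {
  "steps": [
    {"dp":[-9,0,0],"roll":0,"jaw":34},
    {"dp":[-17,0,0],"roll":0,"jaw":34},
    {"dp":[-22,0,0],"roll":0,"jaw":34},
    {"dp":[-26,0,0],"roll":0,"jaw":34},
    {"dp":[-28,0,0],"roll":0,"jaw":34}
  ]
}}

```text
time_s: 16.65
tcp_pos: [0.5815, -0.0117, 0.0203]
eef_rot: [180.0, -0.1, -99.5]
contact_force: [0.1, -10.1, 5.2]
gripper_width: 0.0295
gripper_force: 5.1
```

Request:
{"op": "send_rows", "data": {
  "steps": [
    {"dp":[-1,0,0],"roll":0,"jaw":34},
    {"dp":[-1.5,0,0],"roll":0,"jaw":34}
  ]
}}

```text
time_s: 16.9
tcp_pos: [0.5815, -0.0117, 0.0203]
eef_rot: [180.0, -0.1, -99.6]
contact_force: [1.6, -12.2, 3.3]
gripper_width: 0.0296
gripper_force: 6.0
```

Request:
{"op": "send_rows", "data": {
  "steps": [
    {"dp":[5,0,0],"roll":0,"jaw":34},
    {"dp":[25,0,0],"roll":0,"jaw":34},
    {"dp":[50,0,-20],"roll":0,"jaw":34},
    {"dp":[100,0,-60],"roll":0,"jaw":34},
    {"dp":[150,0,-110],"roll":0,"jaw":34}
  ]
}}

```text
time_s: 17.52
tcp_pos: [0.5568, -0.1528, 0.1235]
eef_rot: [179.9, -0.0, -99.6]
contact_force: [1.8, 0.4, -1.0]
gripper_width: 0.0299
gripper_force: 0.0
```

Run:
```python
from plant import r
import cv2
a=r.capture('top')
im=a['image']
from h import *
from g import U,V
for b in blobs(a,(100,100,40),(125,255,255),300):
    q=ray(a,b,.022)*1000;print(b.mean(0).round(),*rect(q/1000),'u',(q@U).min(),(q@U).max(),'v',(q@V).min(),(q@V).max())
cv2.imwrite('pics/crop6.png',cv2.resize(im[90:290,110:380],None,fx=2.9,fy=2.9,interpolation=cv2.INTER_CUBIC))
```

```text
[547. 377.] [  32.7 -766.9] [206.7  81.3] -3.92 u 55.924388963465766 265.6845307524066 v -801.3540138781511 -702.3589270714857
```

View pics/crop6.png

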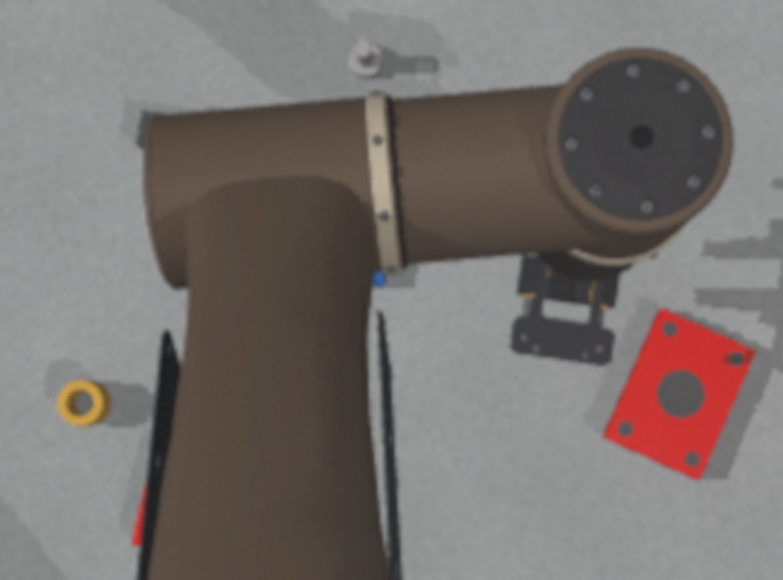

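The top view shows the bolt and bush where they were, but the arm hides the plate. I check the scene view.

Run:
```python
from plant import r
import cv2
c=r.capture('scene')
cv2.imwrite('pics/crop7.png',cv2.resize(c['image'][150:350,150:420],None,fx=2.9,fy=2.9,interpolation=cv2.INTER_CUBIC))
```

```text
(no output)
```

View pics/crop7.png

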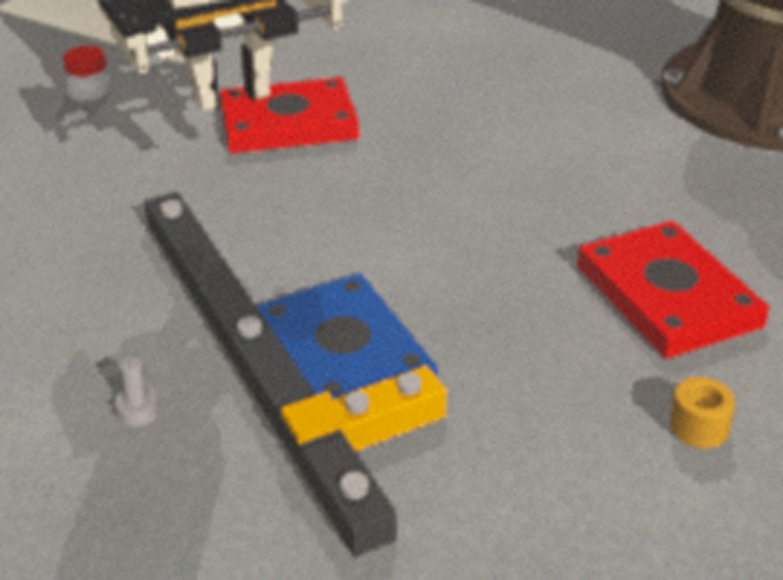

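The plate (crop centre about (345,335)) sits in the corner, and the bolt, bush and tin are undisturbed. Handing in.

```bash
python3 -c "
from plant import r
print(r.close_job())"
```

```text
the job is handed in; nothing more can be done
None
```

The blue plate lies flat in the jig corner, long side against the fence and one end against the yellow stop; the bolt, bush and tin look undisturbed, and I handed the job in at about 17.6 s.

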